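Load the paint block into the palette tray and close the tub

TASK

Push the blue paint block along the palette tray's deck, without lifting it off, until it drops into the recess, and press it down until it is flush with the deck. Then press the black lid of the blue tub fully home. Leave the standing paint bottles alone.

Things in the scene. Friction and masses are not known exactly. Their poses are not given: they have to be found in the camera images.
- palette: Plywood palette tray fixed to the bench, 350 mm long (its x) by 180 mm wide (y), flat deck 40 mm above the bench. Origin: on the bench, on the long centre line. Bare deck (apron) from x=-185 to x=+27, then a rectangular recess 116 (x) by 90 mm (y) to x=+143; tray ends at x=+165. No rim at the apron's -x end and sides.
- funnel (a point): Middle of the opening between the slick red guides, at deck level, x=-20 of the tray. The guides, 8 mm high, narrow gently from here (y=+-61) to x=+20, y=+-45, then run along both sides and round the far end of the recess, at its edges. A block pushed along the tray's +x is funnelled in.
- recess (a point): Centre of the recess mouth at deck level (x=+85 of the tray); axes as the tray's. A grey follower plate in the recess starts 9 mm below the deck, so a block that drops in stands 13 mm proud. The plate sinks at about 8 N of push and stays where it is left; fully down (13.5 mm) the block's top is level with the deck.
- block: Paint block: white pan 110 mm (x) by 84 mm (y) by 22 mm high with blue paint in its top, about 0.3 kg, loose, lying on the tray's apron. Origin: centre of its underside. Too wide to grasp for most grippers: push it.
- block_top (a point): Centre of the block's top face, 22 mm above its origin; axes as the block's.
- tub: Blue paint tub fixed to the bench, 170 mm (x) by 120 mm (y), 62 mm high. Origin: centre of its underside.
- lid_top (a point): Centre of the top of the tub's black lid (178 by 128 mm, flat), 77 mm above the bench when the lid is fully up, 68 mm when home.
- lid (a joint): How far the lid is pressed down, m: 0 is fully up, 0.009 is home. It moves straight down at about 10 N and stays where it is left.
- bottle_blue: Blue paint bottle, standing loose near the bench's far edge, 68 mm diameter, 190 mm high. Origin: centre of its underside. Leave it alone.
- bottle_red: Red paint bottle, standing loose near the bench's far edge, 68 mm diameter, 190 mm high. Origin: centre of its underside. Leave it alone.
- bottle_yellow: Yellow paint bottle, standing loose near the bench's far edge, 68 mm diameter, 190 mm high. Origin: centre of its underside. Leave it alone.
- bottle_dark: Dark green paint bottle, standing loose near the bench's far edge, 68 mm diameter, 190 mm high. Origin: centre of its underside. Leave it alone.

How it is judged (in metres and radians):
On the way, in this order (a step that is already met when the one before it is completed fails the run):
1. the block has dropped into the recess: centred over it within 6 mm, level, its top less than 17 mm above the deck (horizontal distance between block_top and recess below 0.006 m and z of block_top in the frame of recess below 0.017 m and angle between block's own z axis and vertical below 0.06 rad), for 0.05 s.
2. the block is pressed flush: its top less than 2 mm above the deck (horizontal distance between block_top and recess below 0.006 m and z of block_top in the frame of recess below 0.002 m and angle between block's own z axis and vertical below 0.03 rad), for 0.2 s.
3. the tub's lid is pressed home, 7.5 mm or more down (value of joint lid above 0.0075 m), for 0.2 s.
At the end, for the whole second after the job is handed in: The block lies at rest in the recess, its top no more than 2 mm above the deck, within 6 mm of the recess's centre and level within 0.03 rad; the tub's lid is 7.5 mm or more down (home is 9 mm); the robot touches nothing (all of step 2 and value of joint lid above 0.0075 m and linear speed of block below 0.02 m/s).
It fails at once if the block is lifted off the deck (its underside more than 25 mm above the deck) (z of block in the frame of recess above 0.025 m).
It fails at once if a paint bottle is tipped by more than 0.3 rad or shifted by more than 30 mm (angle between any of bottle_blue, bottle_red, bottle_yellow, bottle_dark's own z axis and vertical above 0.3 rad or distance of any of bottle_blue, bottle_red, bottle_yellow, bottle_dark from where it was at the start of the episode above 0.03 m).
It also fails if it takes over 72 s, if anything falls off the work surface, if the arm or the gripper's body presses on something with over 40 N, if the wrist force passes 120 N, or if a joint passes its speed limit or range.

ROBOT

A 6-joint arm with a two-finger parallel gripper is mounted at the origin on the work surface. World frame = base frame: x ahead of the robot, y to its left, z up, the work surface at z = 0. Lengths are in m, angles in degrees, forces in N, time in s.
With the tool pointing down it reaches from about 0.375 to 0.9 m from the base axis. Payload 3.1 kg.
Tool frame: the origin (TCP) lies at the very end of the fingers, on their centre line; the grasp point (between the pads) lies 19 mm behind it; z points along the fingers, y is the direction in which the jaws open and shut (so a half turn about z gives the same grasp; the last joint's range is limited). The gripper opens to 87 mm and grips with 3 to 60 N. Pads are 19 mm wide; open, the fingers measure 117 mm over their backs; the gripper's body (75 mm by 190 mm) begins 51 mm behind the grasp point.
Start: joints at [64.83, 30.224, 82.088, -0, 67.689, -10.227], TCP at [0.161, 0.604, 0.223] pointing down, gripper open.
Joint ranges: [-176.69, 176.69], [-43.24, 126.21], [12.49, 139.97], [-82, 262], [0, 151.66], [-163.58, 163.58]. Speed limits (degrees/s): [159.86, 159.86, 180, 180, 180, 180].

INTERFACE

Orientations are given as a 3x3 rotation matrix whose columns are the frame's x, y, z axes.
In Python, from rig import readout, capture, camera_model, bot, spot_in, regions_of gives the robot as it stands.
- The arm moves only by the tool send_rows, never from a script. Its argument "moves" is a list that holds one entry, the list of rows, each a list of 7 numbers: the turn, a rotation vector about the tool's x, y, z in degrees, then the shift along the tool's x, y, z in cm, then the opening, from -1 (shut) to 1 (fully open). A call has exactly 5 rows; each row shifts and turns the commanded pose from where the row before left it, along the tool's axes as they then stand; what a row does not reach is not made up. A row lasts 1/10 s, in which the tool goes at most 50 mm and 8.59 degrees, less where a joint would pass 70% of its speed; a pose out of reach is approached as far as the arm can. A call with a gripper value outside its range is refused whole. The fingers move at their own pace and stop on an object; the grip force is fixed at half the most. Time passes only in rows, so rows that do not move let the fingers close, or fill a call up. It gives the time, the measured TCP pose, the force and the opening at its end, in the units of the state.
- readout.read_state(): the state, without advancing time (a new reading comes with each control period).
- capture(name): name is "scene" or "side" or "wrist"; returns the picture (480x640x3 uint8, blue, green, red); there is no depth.
- camera_model(name): a dict with "camera_matrix" (3x3 intrinsics, pixels), "k1" (the pictures are not rectified: a ray, as slopes to the right and down, at radius r is drawn at 1 + k1 r^2 times it, then the intrinsics apply), "pose" (4x4, takes a point from camera to world coordinates). Camera axes: x right, y up, looking along -z (the intrinsics and any distortion apply to the point x, -y, -z); pixel columns grow to the right and rows downward; lengths in m; the calibration is good to about 2 mm. A picture is of the moment at which its call begins: read the wrist's pose just before it. camera_model takes no time and is no camera call; for the wrist camera it gives the pose at the moment of the call.
- bot.hand_in(): hands the job in, once; it reports no verdict.
Trained networks look in the newest picture that a camera, given by its name, has taken for a name from the list of things; names that differ only in an ending like _2 or _b are one class to them, and where a whole thing is asked for, a point or a joint stands for the part that bears it (a point fixed in the world has none). Each returns a list of dicts, best first, with "p" (0 to 1); they miss things now and then, are a little off and sometimes report something else, mostly with a low value. They report only what shows in the picture. A call takes as long as a camera call.
- spot_in(camera, thing): "location" ([x, y, z] in m, in world coordinates, good to about 4 mm: the middle of the surface that is visible of it).
- regions_of(camera, thing): "mask" (480x640 bool, what is visible of it).
The state is a dict: "time_s": time; "joint_positions": joint angles; "qvel": joint speeds; "tau": joint torques, N m; "position": TCP position; "tcp_rot": TCP orientation; "force": force on the tool from outside, world axes, zero at the start; "moment": the same for the moment, N m; "opening": opening from 0.0 (shut) to 1.0 (fully open).
Only numpy, scipy, OpenCV 4.12 (cv2) and the standard library are available. Lean on these libraries where they do the work, as an engineer would, in place of code of your own. Each camera call takes 0.05 s, during which the arm holds its last target. There are 200 camera calls.

## Working session

There is one attempt and no reset: what is moved stays moved. The work goes in short steps, Python scripts to look and compute and a tool call to move; the robot and the scene stay as the last step left them, time stands still between calls to the robot, and variables do not carry over. Pictures are saved under pics/ and viewed, about 8 in all and at most 12, crops included, and the job is handed in when it is done.

Besides the shell and the picture viewer there is one more tool, called after "Request:" as a command line: name --argument value ..., lists and objects as JSON in quotes. send_rows: Moves the arm, as the interface text tells. Its arguments: {"type":"object","properties":{"moves":{"type":"array","items":{"type":"array","items":{"type":"array","items":{"type":"number"}}}}},"required":["moves"]}

```bash
mkdir -p pics; ls; python3 - <<'E'
from rig import *
import cv2,numpy as np
s=readout.read_state();print(s)
for c in("scene","side"):
    im=capture(c);cv2.imwrite(f"pics/{c}0.png",im)
    print(c,np.round(camera_model(c)["pose"],3).tolist())
    for t in("palette","block","tub","lid_top","bottle_blue","bottle_red","bottle_yellow","bottle_dark"):
        print(t,[(np.round(d["location"],3).tolist(),round(d["p"],2)) for d in spot_in(c,t)[:2]])
E
```

```text
pics
{'time_s': 0.0, 'joint_positions': array([ 6.48316242e+01,  3.02778851e+01,  8.21554092e+01, -8.47131792e-04,
        6.76892845e+01, -1.02286672e+01]), 'qvel': array([-0.03202431,  0.02449082,  0.03618421,  0.10665304, -0.02659426,
        0.03217137]), 'tau': array([-6.35730958e-04, -4.40042925e+01, -1.76590794e+01,  6.31628162e-02,
        5.83510380e-02, -1.78573036e-04]), 'position': array([0.16080372, 0.60321027, 0.22158865]), 'tcp_rot': array([[-9.66198929e-01,  2.57796091e-01, -8.97464326e-04],
       [ 2.57797393e-01,  9.66197046e-01, -1.94210768e-03],
       [ 3.66459613e-04, -2.10782632e-03, -9.99997711e-01]]), 'force': array([ 0.0909365 , -0.50693248, -0.80454891]), 'moment': array([ 0.01877799, -0.00605394,  0.01832602]), 'opening': 0.9969460919565754}
scene [[0.202, -0.767, 0.609, 1.149], [0.979, 0.163, -0.121, -0.114], [-0.006, 0.62, 0.784, 0.763], [0.0, 0.0, 0.0, 1.0]]
palette [([0.583, -0.169, 0.038], 0.75)]
block [([0.566, -0.293, 0.061], 0.61)]
tub [([0.508, 0.199, 0.074], 0.81)]
lid_top [([0.491, 0.2, 0.077], 0.56)]
bottle_blue [([0.794, 0.113, 0.119], 0.56), ([0.495, 0.202, 0.072], 0.31)]
bottle_red [([0.782, 0.22, 0.115], 0.73)]
bottle_yellow [([0.801, -0.127, 0.119], 0.86), ([0.564, -0.293, 0.059], 0.61)]
bottle_dark [([0.782, -0.226, 0.122], 0.78), ([0.796, 0.116, 0.119], 0.23)]
side [[-0.797, 0.284, -0.534, 0.216], [-0.604, -0.377, 0.702, 0.557], [-0.002, 0.881, 0.472, 0.474], [0.0, 0.0, 0.0, 1.0]]
palette [([0.522, -0.12, 0.038], 0.55)]
block [([0.549, -0.281, 0.061], 0.61)]
tub [([0.461, 0.24, 0.074], 0.97)]
lid_top [([0.468, 0.219, 0.071], 0.68), ([0.463, 0.244, 0.074], 0.37)]
bottle_blue [([0.76, 0.144, 0.091], 0.93)]
bottle_red [([0.743, 0.248, 0.095], 0.74), ([0.526, -0.12, 0.038], 0.53)]
bottle_yellow [([0.764, -0.107, 0.085], 0.75)]
bottle_dark [([0.742, -0.219, 0.093], 0.74)]
```

View pics/scene0.png

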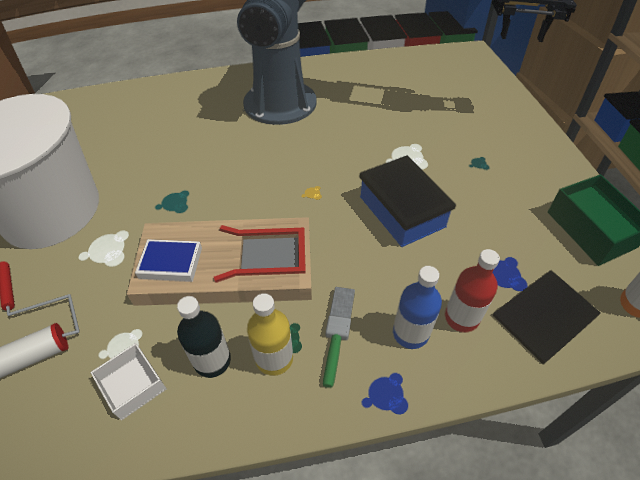

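View pics/side0.png

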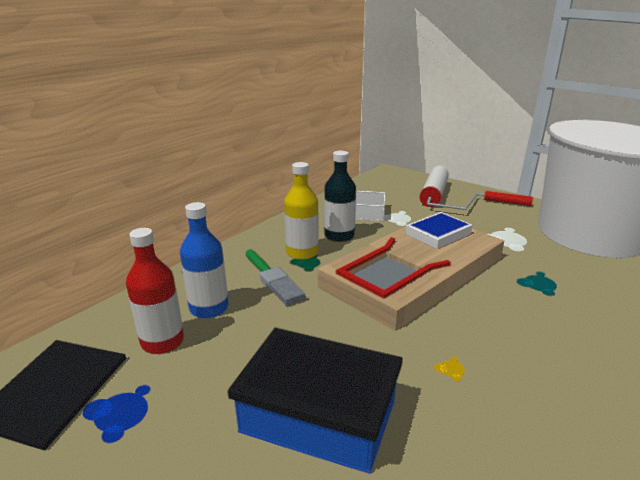

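The scene picture shows the tray at (128–311, 220–292), its recess towards +y, with the block at about (168,258) on the apron. The tub is at (407,200) and the four bottles stand along the far edge. The side picture agrees. Next I measure with the calibration.

```bash
cat >h.py <<'E'
import numpy as np,cv2
from rig import *
def px2w(cam,pts,z,m=None):
    m=m or camera_model(cam);K=np.array(m["camera_matrix"],float);T=np.array(m["pose"])
    d=np.array(pts,float).reshape(-1,1,2)
    u=cv2.undistortPoints(d,K,np.array([m["k1"],0,0,0,0.])).reshape(-1,2)
    r=np.c_[u[:,0],-u[:,1],-np.ones(len(u))]@T[:3,:3].T
    return T[:3,3]+r*((z-T[2,3])/r[:,2])[:,None]
def rect(P):
    (c,wh,a)=cv2.minAreaRect((P[:,:2]*1000).astype(np.float32)); return np.round(c,1),np.round(wh,1),round(a,1)
E
python3 - <<'E'
from h import *
for c in("scene","side"):
    im=capture(c); hsv=cv2.cvtColor(im,cv2.COLOR_BGR2HSV)
    for t,z in(("block",.062),("lid_top",.075),("palette",.04)):
        r=regions_of(c,t)
        if not r: print(c,t,"none");continue
        m=r[0]["mask"].astype(np.uint8)
        if t=="lid_top": m&=(hsv[...,2]<70).astype(np.uint8)
        if t=="block": m&=cv2.inRange(hsv,(105,120,40),(135,255,255))//255
        ys,xs=np.nonzero(m); P=px2w(c,np.c_[xs,ys],z)
        print(c,t,round(r[0]["p"],2),len(xs),(xs.min(),xs.max(),ys.min(),ys.max()),*rect(P))
print(np.round(px2w("scene",[(143,220),(310,220),(311,291),(128,292)],.04),3).tolist())
im=cv2.imread("pics/scene0.png")[205:315,115:325];cv2.imwrite("pics/c1.png",cv2.resize(im,None,fx=3.8,fy=3.8,interpolation=cv2.INTER_CUBIC))
E
```

```text
scene block 0.61 1388 (np.int64(139), np.int64(195), np.int64(242), np.int64(271)) [ 554.6 -297.4] [97.2 70.1] 74.9
scene lid_top none
scene palette 0.78 11907 (np.int64(127), np.int64(311), np.int64(217), np.int64(306)) [ 564.3 -196.9] [352.  208.7] 81.0
side block 0.8 654 (np.int64(412), np.int64(466), np.int64(214), np.int64(236)) [ 552.6 -293.8] [95.7 68.4] 75.3
side lid_top 0.79 12316 (np.int64(228), np.int64(401), np.int64(329), np.int64(440)) [474.9 215.9] [178.7 137.7] 16.4
side palette 0.63 10658 (np.int64(317), np.int64(503), np.int64(227), np.int64(329)) [ 537.4 -166.8] [393.5 212.4] 80.7
[[0.425, -0.356, 0.04], [0.501, -0.005, 0.04], [0.677, -0.037, 0.04], [0.609, -0.379, 0.04]]
```

View pics/c1.png

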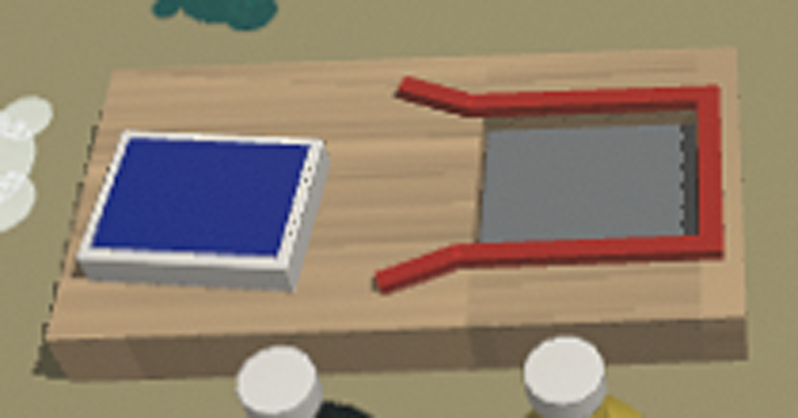

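```bash
python3 - <<'E'
from h import *
W=px2w("scene",np.array([(112,70),(737,47),(747,318),(47,340)])/3.8+[115,205],.04)[:,:2]
L=np.array([(-.185,.09),(.165,.09),(.165,-.09),(-.185,-.09)])
lc,wc=L.mean(0),W.mean(0)
z=lambda A:A[:,0]+1j*A[:,1]
a=np.angle(np.sum(z(W-wc)*np.conj(z(L-lc))));R=np.array([[np.cos(a),-np.sin(a)],[np.sin(a),np.cos(a)]])
t=wc-R@lc
print("yaw",np.degrees(a),"orig",t,"resid",((W-t)@R-L)*1000)
for n,p in dict(funnel=(-.02,0),recess=(.085,0),apron_end=(-.185,0)).items(): print(n,t+R@np.array(p))
for b in((.5546,-.2974),(.5526,-.2938)): print("block in tray",R.T@(np.array(b)-t))
E
```

```text
yaw 80.62754033304425 orig [ 0.55543823 -0.18355586] resid [[-1.03077871  0.42950534]
 [ 0.03911659  0.07720119]
 [ 0.22253184 -0.58719884]
 [ 0.76913028  0.08049232]]
funnel [ 0.5521812  -0.20328888]
recess [ 0.56928063 -0.09969057]
apron_end [ 0.52531066 -0.36608622]
block in tray [-0.11246089 -0.01771267]
block in tray [-0.10923465 -0.0151531 ]
```

Request:
send_rows --moves '[[[0,0,-5.65,0,0,0,0],[0,0,0,-2.3,-2.3,0,0],[0,0,0,-2.3,-2.3,0,0],[0,0,0,-2.3,-2.3,0,0],[0,0,0,-2.3,-2.3,0,0]]]'

```text
time_s: 1.8
position: [0.2376, 0.4973, 0.2226]
tcp_rot: [[-0.987, 0.161, 0.0], [0.161, 0.987, 0.0], [-0.0, 0.0, -1.0]]
force: [-0.1, -0.2, 0.6]
opening: 0.631
```

Request:
send_rows --moves '[[[0,0,0,-2.3,-2.3,0,0],[0,0,0,-2.3,-2.3,0,0],[0,0,0,-2.3,-2.3,0,0],[0,0,0,-2.3,-2.3,0,0],[0,0,0,-2.3,-2.3,0,0]]]'

```text
time_s: 2.3
position: [0.3327, 0.3651, 0.2228]
tcp_rot: [[-0.987, 0.161, 0.001], [0.161, 0.987, 0.0], [-0.0, 0.0, -1.0]]
force: [0.3, -0.2, 0.7]
opening: 0.504
```

Request:
send_rows --moves '[[[0,0,0,-2.3,-2.3,0,0],[0,0,0,-2.3,-2.3,0,0],[0,0,0,-2.3,-2.3,0,0],[0,0,0,-2.3,-2.3,0,0],[0,0,0,-2.3,-2.3,0,0]]]'

```text
time_s: 2.8
position: [0.4277, 0.233, 0.2228]
tcp_rot: [[-0.987, 0.162, 0.001], [0.162, 0.987, 0.0], [-0.001, 0.0, -1.0]]
force: [1.1, -0.2, -0.2]
opening: 0.5
```

Request:
send_rows --moves '[[[0,0,0,-1.9,-3.3,0,0],[0,0,0,-1.9,-3.3,0,0],[0,0,0,-1.9,-3.3,0,0],[0,0,0,-1.9,-3.3,0,0],[0,0,0,-1.9,-3.3,0,0]]]'

```text
time_s: 3.3
position: [0.4945, 0.0544, 0.2228]
tcp_rot: [[-0.987, 0.162, 0.001], [0.162, 0.987, 0.0], [-0.001, 0.0, -1.0]]
force: [1.4, -0.2, -0.3]
opening: 0.499
```

Request:
send_rows --moves '[[[0,0,0,-1.9,-3.3,0,0],[0,0,0,-1.9,-3.3,0,0],[0,0,0,-1.9,-3.3,0,0],[0,0,0,-1.9,-3.3,0,0],[0,0,0,-1.9,-3.3,0,0]]]'

```text
time_s: 3.8
position: [0.5616, -0.1239, 0.2227]
tcp_rot: [[-0.987, 0.162, 0.0], [0.162, 0.987, -0.0], [-0.0, 0.0, -1.0]]
force: [0.2, 0.5, -1.0]
opening: 0.5
```

Request:
send_rows --moves '[[[0,0,0,-1.9,-3.3,0,0],[0,0,0,-1.9,-3.3,0,0],[0,0,0,-1.9,-3.3,0,0],[0,0,0,-1.9,-3.3,0,0],[0,0,0,0,0,0,0]]]'

```text
time_s: 4.3
position: [0.6164, -0.2705, 0.2224]
tcp_rot: [[-0.986, 0.166, 0.003], [0.166, 0.986, -0.004], [-0.004, -0.003, -1.0]]
force: [-0.2, -0.3, 0.3]
opening: 0.5
```

```bash
cat >>h.py <<'E'
ex=np.array([.1629,.9866]);ey=np.array([-.9866,.1629]);O=np.array([.5554,-.1836])
def tray(p): d=np.array(p)[:2]-O; return np.round([d@ex,d@ey],4)
def st():
    s=readout.read_state(); print(round(s["time_s"],2),"tray",tray(s["position"]),"z",round(s["position"][2],4),"F",np.round(s["force"],1),"yaw_y",round(np.degrees(np.arctan2(*s["tcp_rot"][1::-1,1])),2)); return s
E
python3 - <<'E'
from h import *
st()
cv2.imwrite("pics/w1.png",capture("wrist"))
E
```

```text
4.3 tray [-0.0758 -0.0744] z 0.2224 F [-0.2 -0.3  0.3] yaw_y 80.47
```

View pics/w1.png

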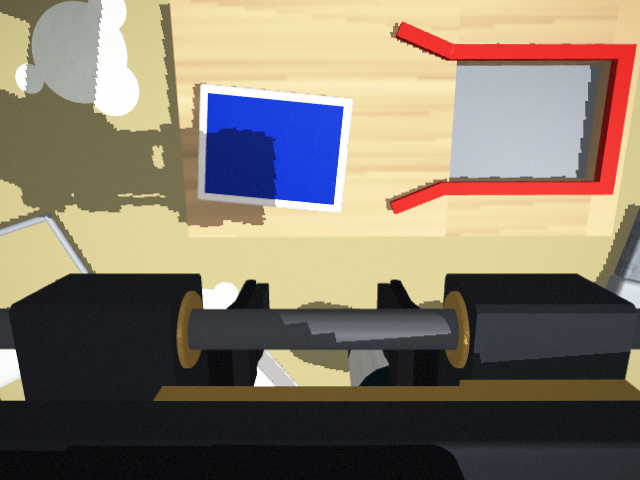

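The wrist view shows the block's corners at (204,84), (352,99), (341,212) and (199,199), turned a few degrees. The tray corners are at (189,237) and (613,237), and the recess's near edge runs from (456,64) to (449,180).

```bash
python3 - <<'E'
from h import *
B=px2w("wrist",[(204,84),(352,99),(341,212),(199,199)],.062)
print(rect(B),tray(B.mean(0)),[tray(b)for b in B])
print([tray(b) for b in px2w("wrist",[(189,237),(613,237),(456,64),(449,180)],.04)])
print("guide",[tray(b) for b in px2w("wrist",[(449,60),(444,183),(636,45),(612,194)],.048)])
st()
E
```

```text
(array([ 553.4, -293.7]), array([108.2,  82.7]), 75.3) [-0.1087 -0.0161] [array([-0.1573,  0.0301]), array([-0.0518,  0.0198]), array([-0.0589, -0.0621]), array([-0.1666, -0.0521])]
[array([-0.1835, -0.0868]), array([ 0.168 , -0.0868]), array([0.0275, 0.0468]), array([ 0.0283, -0.04  ])]
guide [array([0.0198, 0.0483]), array([ 0.0222, -0.0416]), array([0.1559, 0.0589]), array([ 0.1558, -0.0501])]
4.35 tray [-0.0729 -0.0727] z 0.2221 F [-1.4  0.3 -0.4] yaw_y 80.53
```

Request:
send_rows --moves '[[[0,0,0,-1.0,-1.9,2,0],[0,0,0,-1.0,-1.9,3,0],[0,0,0,0,0,3,0],[0,0,0,0,0,3,0],[0,0,0,0,0,2,0]]]'

```text
time_s: 4.85
position: [0.6269, -0.3034, 0.0901]
tcp_rot: [[-0.987, 0.161, -0.004], [0.161, 0.987, 0.003], [0.004, 0.002, -1.0]]
force: [-0.3, -0.7, 0.0]
opening: 0.5
```

Request:
send_rows --moves '[[[0,0,0,0,0,2,0],[0,0,0,0,0,1,0],[0,0,0,0,0,1,0],[0,0,0,0,0,0.2,0],[0,0,0,0,0,0,0]]]'

```text
time_s: 5.35
position: [0.6286, -0.3054, 0.0509]
tcp_rot: [[-0.987, 0.161, 0.0], [0.161, 0.987, -0.0], [-0.0, -0.0, -1.0]]
force: [0.2, 0.3, 0.6]
opening: 0.497
```

```bash
python3 -c "
from h import *
st()"
```

```text
5.35 tray [-0.1082 -0.0921] z 0.0509 F [0.2 0.3 0.6] yaw_y 80.72
```

Request:
send_rows --moves '[[[0,0,0,0.5,0,0.2,0],[0,0,0,0.5,0,0,0],[0,0,0,0.4,0,0,0],[0,0,0,0.4,0,0,0],[0,0,0,0.4,0,0,0]]]'

```text
time_s: 5.85
position: [0.607, -0.3021, 0.049]
tcp_rot: [[-0.987, 0.162, 0.002], [0.162, 0.987, -0.0], [-0.002, -0.0, -1.0]]
force: [0.8, 0.3, 0.8]
opening: 0.504
```

Request:
send_rows --moves '[[[0,0,0,0.4,0,0,0],[0,0,0,0.4,0,0,0],[0,0,0,0.4,0,0,0],[0,0,0,0.4,0,0,0],[0,0,0,0.4,0,0,0]]]'

```text
time_s: 6.35
position: [0.5873, -0.2992, 0.0489]
tcp_rot: [[-0.987, 0.161, 0.001], [0.161, 0.987, -0.001], [-0.002, -0.001, -1.0]]
force: [3.0, -0.8, 1.5]
opening: 0.499
```

Request:
send_rows --moves '[[[0,0,0,0,0,0,0],[0,0,0,0,0,0,0],[0,0,0,0,0,0,0],[0,0,0,-0.5,0,0,0],[0,0,0,-1.0,0,0,0]]]'

```text
time_s: 6.85
position: [0.6011, -0.3006, 0.048]
tcp_rot: [[-0.987, 0.162, -0.002], [0.162, 0.987, 0.002], [0.003, 0.001, -1.0]]
force: [0.8, -1.1, -0.1]
opening: 0.499
```

```bash
python3 - <<'E'
from h import *
st()
im=capture("scene");cv2.imwrite("pics/s2.png",cv2.resize(im[180:330,100:330],None,fx=3.4,fy=3.4,interpolation=cv2.INTER_CUBIC))
r=regions_of("scene","block")
if r:
    hsv=cv2.cvtColor(im,cv2.COLOR_BGR2HSV);m=r[0]["mask"]&(cv2.inRange(hsv,(105,120,40),(135,255,255))>0)
    ys,xs=np.nonzero(m);q=rect(px2w("scene",np.c_[xs,ys],.062));print(q,tray(q[0]/1000))
E
```

```text
6.85 tray [-0.108  -0.0641] z 0.048 F [ 0.8 -1.1 -0.1] yaw_y 80.68
(array([ 540.7, -309.5]), array([28.3, 47.5]), 79.2) [-0.1266 -0.006 ]
```

View pics/s2.png

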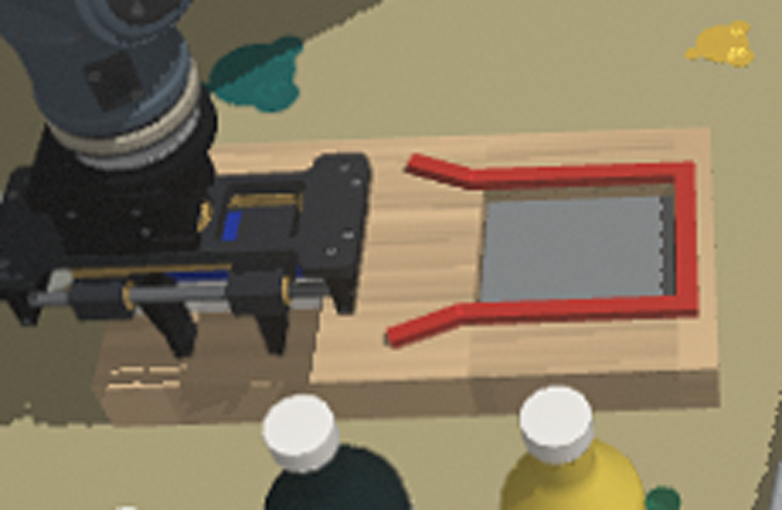

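Request:
send_rows --moves '[[[0,0,0,0,0,-2,0],[0,0,0,0,0,-3,0],[0,0,0,0,0,-3,0],[0,0,8,0,0,-2,0],[0,0,8,0,0,0,0]]]'

```text
time_s: 7.45
position: [0.6039, -0.3025, 0.1525]
tcp_rot: [[-0.902, 0.432, 0.006], [0.432, 0.902, -0.004], [-0.007, -0.001, -1.0]]
force: [1.0, 0.0, 0.1]
opening: 0.503
```

Request:
send_rows --moves '[[[0,0,8,0,0,0,0],[0,0,8,0,0,0,0],[0,0,8,0,0,0,0],[0,0,8,0,0,0,0],[0,0,8,0,0,0,0]]]'

```text
time_s: 7.95
position: [0.6017, -0.3009, 0.1483]
tcp_rot: [[-0.413, 0.911, -0.001], [0.911, 0.413, 0.0], [0.001, -0.001, -1.0]]
force: [-0.0, -1.0, -0.2]
opening: 0.502
```

Request:
send_rows --moves '[[[0,0,8,0,0,0,0],[0,0,8,0,0,0,0],[0,0,8,0,0,0,0],[0,0,8,0,0,0,0],[0,0,2,0,0,0,0]]]'

```text
time_s: 8.45
position: [0.6017, -0.3009, 0.1483]
tcp_rot: [[0.164, 0.986, -0.001], [0.986, -0.164, 0.0], [0.0, -0.001, -1.0]]
force: [0.1, 0.1, 0.1]
opening: 0.501
```

Request:
send_rows --moves '[[[0,0,0,-2.1,-1.7,0,0],[0,0,0,-2.1,-1.7,0,0],[0,0,0,-2.1,-1.7,0,0],[0,0,0,-2.1,-1.6,0,0],[0,0,0,0,0,0,0]]]'

```text
time_s: 8.95
position: [0.5199, -0.3755, 0.1484]
tcp_rot: [[0.165, 0.986, -0.001], [0.986, -0.165, -0.0], [-0.001, -0.001, -1.0]]
force: [-0.2, -0.2, 1.0]
opening: 0.5
```

```bash
python3 - <<'E'
from h import *
st()
im=capture("wrist");st();cv2.imwrite("pics/w2.png",im)
im=capture("side")
for c in("side",):
    r=regions_of(c,"block")
    if r:
        hsv=cv2.cvtColor(im,cv2.COLOR_BGR2HSV);m=r[0]["mask"]&(cv2.inRange(hsv,(105,120,40),(135,255,255))>0)
        ys,xs=np.nonzero(m);q=rect(px2w(c,np.c_[xs,ys],.062));print(q,tray(q[0]/1000))
E
```

```text
8.95 tray [-0.1951  0.0038] z 0.1484 F [-0.2 -0.2  1. ] yaw_y -9.48
9.0 tray [-0.1937  0.0027] z 0.1485 F [ 0.5  0.5 -0.2] yaw_y -9.44
(array([ 530.5, -295.4]), array([96. , 68.6]), 80.4) [-0.1144  0.0064]
```

View pics/w2.png

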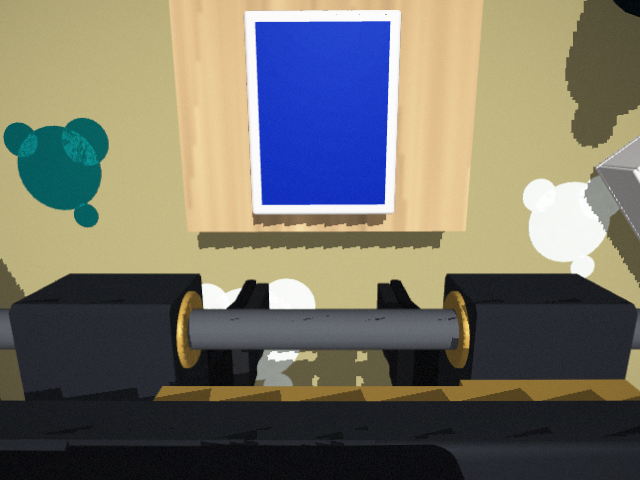

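Request:
send_rows --moves '[[[0,0,0,0,0,3,0],[0,0,0,0,0,3,0],[0,0,0,0,0,2,0],[0,0,0,0,0,1.8,0],[0,0,0,0,0,0,0]]]'

```text
time_s: 9.6
position: [0.5215, -0.3706, 0.0477]
tcp_rot: [[0.16, 0.987, -0.004], [0.987, -0.16, 0.005], [0.004, -0.005, -1.0]]
force: [-0.7, -0.0, 0.3]
opening: 0.503
```

Request:
send_rows --moves '[[[0,0,0,0.6,0,0,0],[0,0,0,0.6,0,0,0],[0,0,0,0.6,0,0,0],[0,0,0,0.6,0,0,0],[0,0,0,0.6,0,0,0]]]'

```text
time_s: 10.1
position: [0.5278, -0.3442, 0.0518]
tcp_rot: [[0.161, 0.987, 0.002], [0.987, -0.161, -0.003], [-0.002, 0.002, -1.0]]
force: [-0.7, -2.8, 2.2]
opening: 0.502
```

Request:
send_rows --moves '[[[0,0,0,0.6,0,0,0],[0,0,0,0.6,0,0,0],[0,0,0,0.6,0,0,0],[0,0,0,0.6,0,0,0],[0,0,0,0.6,0,0,0]]]'

```text
time_s: 10.6
position: [0.5318, -0.3136, 0.0505]
tcp_rot: [[0.161, 0.987, -0.0], [0.987, -0.161, 0.0], [-0.0, -0.0, -1.0]]
force: [-0.4, -1.0, 1.2]
opening: 0.502
```

Request:
send_rows --moves '[[[0,0,0,0.6,0,0,0],[0,0,0,0.6,0,0,0],[0,0,0,0.6,0,0,0],[0,0,0,0.6,0,0,0],[0,0,0,0.6,0,0,0]]]'

```text
time_s: 11.1
position: [0.5366, -0.2839, 0.0505]
tcp_rot: [[0.161, 0.987, -0.0], [0.987, -0.161, 0.0], [0.0, -0.0, -1.0]]
force: [-0.5, -2.5, 1.1]
opening: 0.499
```

Request:
send_rows --moves '[[[0,0,0,0.6,0,0,0],[0,0,0,0.6,0,0,0],[0,0,0,0.6,0,0,0],[0,0,0,0.6,0,0,0],[0,0,0,0.6,0,0,0]]]'

```text
time_s: 11.6
position: [0.5414, -0.2542, 0.0505]
tcp_rot: [[0.162, 0.987, -0.0], [0.987, -0.162, 0.0], [0.0, -0.0, -1.0]]
force: [-0.3, -2.2, 1.0]
opening: 0.501
```

Request:
send_rows --moves '[[[0,0,0,0.6,0,0,0],[0,0,0,0.6,0,0,0],[0,0,0,0.6,0,0,0],[0,0,0,0.6,0,0,0],[0,0,0,0.6,0,0,0]]]'

```text
time_s: 12.1
position: [0.5463, -0.2247, 0.0505]
tcp_rot: [[0.161, 0.987, -0.0], [0.987, -0.161, 0.0], [0.0, -0.0, -1.0]]
force: [0.3, -2.0, 0.4]
opening: 0.5
```

```bash
python3 - <<'E'
from h import *
st()
im=capture("side");cv2.imwrite("pics/d3.png",cv2.resize(im[160:340,280:560],None,fx=2.8,fy=2.8,interpolation=cv2.INTER_CUBIC))
E
```

```text
12.1 tray [-0.042   0.0023] z 0.0505 F [ 0.3 -2.   0.4] yaw_y -9.29
```

View pics/d3.png

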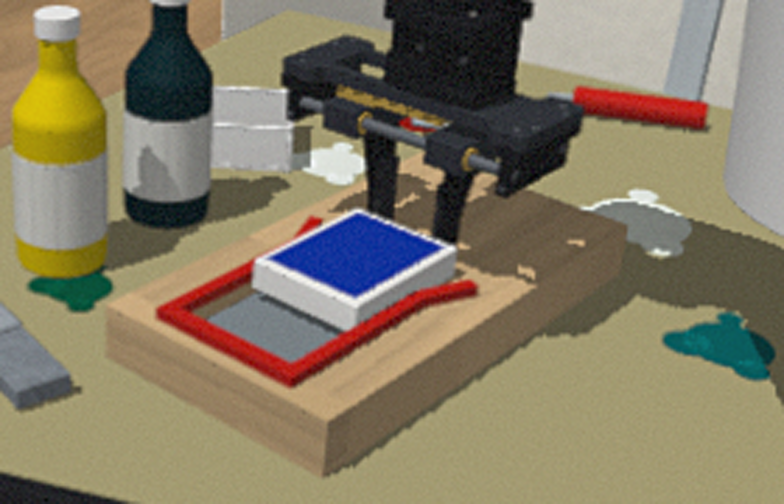

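The block is inside the guides and straight, with its front over the recess. I keep pushing.

Request:
send_rows --moves '[[[0,0,0,0.5,0,0.1,0],[0,0,0,0.5,0,0.1,0],[0,0,0,0.5,0,0,0],[0,0,0,0.5,0,0,0],[0,0,0,0.5,0,0,0]]]'

```text
time_s: 12.65
position: [0.5504, -0.2001, 0.0486]
tcp_rot: [[0.162, 0.987, -0.0], [0.987, -0.162, 0.0], [0.0, -0.0, -1.0]]
force: [-0.4, -0.5, -0.6]
opening: 0.501
```

Request:
send_rows --moves '[[[0,0,0,0.5,0,0,0],[0,0,0,0.5,0,0,0],[0,0,0,0.5,0,0,0],[0,0,0,0.5,0,0,0],[0,0,0,0.5,0,0,0]]]'

```text
time_s: 13.15
position: [0.5542, -0.1753, 0.0484]
tcp_rot: [[0.161, 0.987, -0.0], [0.987, -0.161, 0.0], [0.0, -0.0, -1.0]]
force: [1.1, -1.2, -0.2]
opening: 0.497
```

Request:
send_rows --moves '[[[0,0,0,0.3,0,0,0],[0,0,0,0.3,0,0,0],[0,0,0,0.2,0,0,0],[0,0,0,0.2,0,0,0],[0,0,0,0,0,0,0]]]'

```text
time_s: 13.65
position: [0.556, -0.1657, 0.0486]
tcp_rot: [[0.162, 0.987, 0.0], [0.987, -0.162, 0.0], [0.0, -0.0, -1.0]]
force: [-0.1, -0.7, -0.2]
opening: 0.496
```

```bash
python3 - <<'E'
from h import *
st()
im=capture("side");cv2.imwrite("pics/d4.png",cv2.resize(im[160:340,280:560],None,fx=2.8,fy=2.8,interpolation=cv2.INTER_CUBIC))
E
```

```text
13.65 tray [0.0178 0.0023] z 0.0486 F [-0.1 -0.7 -0.2] yaw_y -9.3
```

View pics/d4.png

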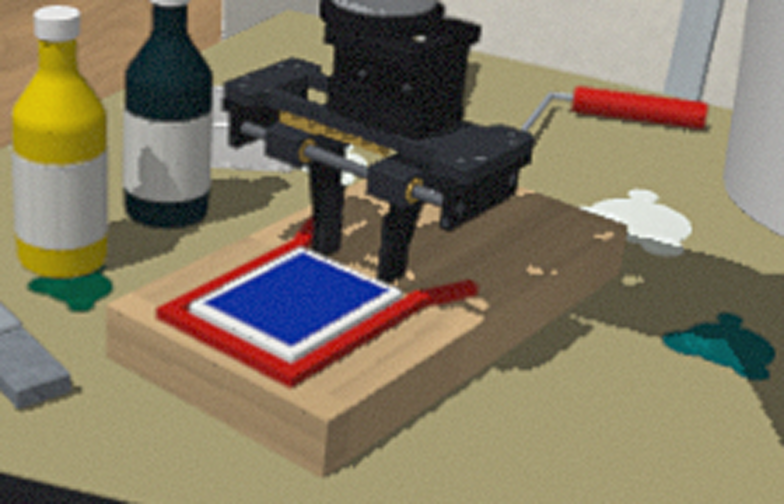

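Request:
send_rows --moves '[[[0,0,0,0.1,0,0,0],[0,0,0,0.1,0,0,0],[0,0,0,0.1,0,0,0],[0,0,0,0,0,0,0],[0,0,0,0,0,0,0]]]'

```text
time_s: 14.2
position: [0.5565, -0.1641, 0.0487]
tcp_rot: [[0.161, 0.987, 0.0], [0.987, -0.161, -0.002], [-0.002, 0.0, -1.0]]
force: [-1.0, -5.5, 0.0]
opening: 0.502
```

```bash
python3 - <<'E'
from h import *
st()
im=capture("wrist");cv2.imwrite("pics/w5.png",im)
E
```

```text
14.2 tray [0.0194 0.0021] z 0.0487 F [-1.  -5.5  0. ] yaw_y -9.27
```

View pics/w5.png

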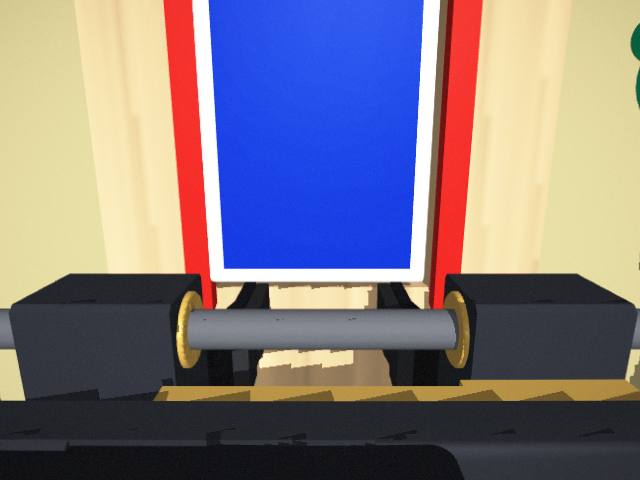

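```bash
python3 - <<'E'
from h import *
for z in(.053,.058,.062):
    P=px2w("wrist",[(211,281),(428,281),(194,0),(440,0)],z);T=[tray(p) for p in P];print(z,np.linalg.norm(P[0]-P[1]),np.linalg.norm(P[2]-P[3]),T)
E
```

```text
0.053 0.08455702630781023 0.08221039319805577 [array([0.0312, 0.0453]), array([ 0.0315, -0.0393]), array([0.1301, 0.0451]), array([ 0.1304, -0.0371])]
0.058 0.08188273695167265 0.07961032092620082 [array([0.0329, 0.0439]), array([ 0.0332, -0.038 ]), array([0.1287, 0.0437]), array([ 0.1289, -0.0359])]
0.062 0.0797433054667625 0.07753026310871679 [array([0.0343, 0.0428]), array([ 0.0345, -0.0369]), array([0.1276, 0.0426]), array([ 0.1278, -0.0349])]
```

Both width checks give 84 mm at z = 0.053, so the block has dropped in level. Next I back off, rise and move over its centre.

Request:
send_rows --moves '[[[0,0,0,-0.5,0,0,0],[0,0,0,0,0,-2,0],[0,0,0,0,0,-2,0],[0,0,0,2,0,0,0],[0,0,0,2,0,0,0]]]'

```text
time_s: 14.75
position: [0.5627, -0.1283, 0.0894]
tcp_rot: [[0.164, 0.987, 0.002], [0.987, -0.164, 0.001], [0.001, 0.002, -1.0]]
force: [0.3, -0.1, -0.2]
opening: 0.502
```

Request:
send_rows --moves '[[[0,0,0,2,0,0,0],[0,0,0,0.9,0,0,0],[0,0,0,0,0,1,0],[0,0,0,0,0,1,0],[0,0,0,0,0,1,0]]]'

```text
time_s: 15.25
position: [0.5665, -0.1005, 0.0573]
tcp_rot: [[0.162, 0.987, -0.001], [0.987, -0.162, 0.0], [0.0, -0.001, -1.0]]
force: [-0.5, -0.8, -0.5]
opening: 0.501
```

Request:
send_rows --moves '[[[0,0,0,0,0,0,0],[0,0,0,0,0,0,0],[0,0,0,0,0,0,0],[0,0,0,0,0,0,0],[0,0,0,0,0,0,0]]]'

```text
time_s: 15.75
position: [0.567, -0.1001, 0.0589]
tcp_rot: [[0.162, 0.987, 0.001], [0.987, -0.162, -0.0], [-0.0, 0.001, -1.0]]
force: [0.7, 1.2, -0.1]
opening: 0.5
```

```bash
python3 -c "
from h import *
st()"
```

```text
15.75 tray [0.0843 0.0021] z 0.0589 F [ 0.7  1.2 -0.1] yaw_y -9.3
```

Request:
send_rows --moves '[[[0,0,0,0,0,0.2,0],[0,0,0,0,0,0.2,0],[0,0,0,0,0,0.2,0],[0,0,0,0,0,0.2,0],[0,0,0,0,0,0.2,0]]]'

```text
time_s: 16.25
position: [0.5668, -0.0999, 0.049]
tcp_rot: [[0.161, 0.987, 0.0], [0.987, -0.161, -0.0], [-0.0, 0.0, -1.0]]
force: [-1.0, 0.7, 6.3]
opening: 0.499
```

Request:
send_rows --moves '[[[0,0,0,0,0,0.2,0],[0,0,0,0,0,0.2,0],[0,0,0,0,0,0.2,0],[0,0,0,0,0,0.2,0],[0,0,0,0,0,0.1,0]]]'

```text
time_s: 16.75
position: [0.5669, -0.0999, 0.04]
tcp_rot: [[0.161, 0.987, 0.0], [0.987, -0.161, -0.0], [-0.0, 0.0, -1.0]]
force: [-1.0, 0.2, 6.3]
opening: 0.5
```

Request:
send_rows --moves '[[[0,0,0,0,0,0.1,0],[0,0,0,0,0,0.1,0],[0,0,0,0,0,0,0],[0,0,0,0,0,0,0],[0,0,0,0,0,0,0]]]'

```text
time_s: 17.25
position: [0.5669, -0.0999, 0.0398]
tcp_rot: [[0.161, 0.987, 0.001], [0.987, -0.161, -0.0], [-0.0, 0.001, -1.0]]
force: [-3.3, 0.3, 16.4]
opening: 0.496
```

Request:
send_rows --moves '[[[0,0,0,0,0,-1,0],[0,0,0,0,0,-3,0],[0,0,0,0,0,-3,0],[0,0,0,0,0,-3,0],[0,0,0,2.9,-1.4,0,0]]]'

```text
time_s: 17.75
position: [0.5631, -0.0729, 0.142]
tcp_rot: [[0.165, 0.986, 0.013], [0.986, -0.165, -0.005], [-0.003, 0.014, -1.0]]
force: [1.0, 0.3, -0.5]
opening: 0.502
```

Request:
send_rows --moves '[[[0,0,0,2.9,-1.4,0,0],[0,0,0,2.9,-1.4,0,0],[0,0,0,2.9,-1.4,0,0],[0,0,0,2.9,-1.4,0,0],[0,0,0,2.9,-1.4,0,0]]]'

```text
time_s: 18.25
position: [0.5116, 0.0866, 0.1376]
tcp_rot: [[0.162, 0.987, 0.0], [0.987, -0.162, 0.0], [0.0, 0.0, -1.0]]
force: [-0.5, 0.2, -0.4]
opening: 0.497
```

Request:
send_rows --moves '[[[0,0,0,2.9,-1.4,0,0],[0,0,0,2.9,-1.4,0,0],[0,0,0,2.9,-1.4,0,0],[0,0,0,2.9,-1.2,0,0],[0,0,0,0,0,0,0]]]'

```text
time_s: 18.75
position: [0.4761, 0.2115, 0.1375]
tcp_rot: [[0.157, 0.988, -0.001], [0.988, -0.157, 0.001], [0.001, -0.001, -1.0]]
force: [0.8, -1.1, -0.3]
opening: 0.5
```

```bash
python3 - <<'E'
from h import *
print(st()["position"])
im=capture("side");cv2.imwrite("pics/d6.png",im)
im=capture("scene");hsv=cv2.cvtColor(im,cv2.COLOR_BGR2HSV)
m=cv2.inRange(hsv,(105,120,40),(135,255,255));m[:,:200]=0;m[300:]=0
ys,xs=np.nonzero(cv2.inRange(hsv,(105,120,40),(135,255,255))[215:300,215:330]);
for z in(.04,.053):
    q=rect(px2w("scene",np.c_[xs+215,ys+215],z));print(z,q,tray(q[0]/1000))
E
```

```text
18.75 tray [0.3769 0.1427] z 0.1375 F [ 0.8 -1.1 -0.3] yaw_y -9.05
[0.47605001 0.21154609 0.13751774]
0.04 (array([565.7, -97.1]), array([96.4, 70.4]), 80.7) [0.087  0.0039]
0.053 (array([576.2, -97.4]), array([94.7, 69.1]), 80.7) [ 0.0884 -0.0065]
```

View pics/d6.png

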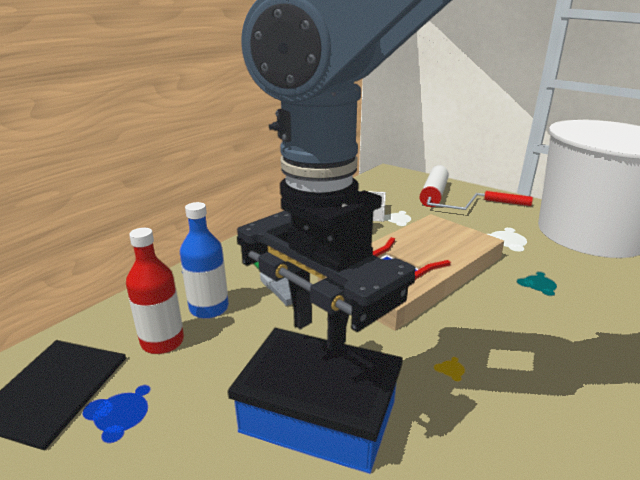

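The fingers are about over the lid's middle, near (318,365). The block's size and place match it lying flush. Next I press the lid.

Request:
send_rows --moves '[[[0,0,0,0,0,2,0],[0,0,0,0,0,2,0],[0,0,0,0,0,1,0],[0,0,0,0,0,0.4,0],[0,0,0,0,0,0.2,0]]]'

```text
time_s: 19.35
position: [0.4778, 0.208, 0.0813]
tcp_rot: [[0.162, 0.987, -0.0], [0.987, -0.162, -0.0], [-0.0, -0.0, -1.0]]
force: [0.6, -0.3, 0.2]
opening: 0.497
```

Request:
send_rows --moves '[[[0,0,0,0,0,0.2,0],[0,0,0,0,0,0.2,0],[0,0,0,0,0,0.2,0],[0,0,0,0,0,0.2,0],[0,0,0,0,0,0.2,0]]]'

```text
time_s: 19.85
position: [0.4778, 0.2087, 0.0727]
tcp_rot: [[0.161, 0.987, 0.001], [0.987, -0.161, 0.0], [0.0, 0.001, -1.0]]
force: [-1.0, -1.2, 10.0]
opening: 0.5
```

Request:
send_rows --moves '[[[0,0,0,0,0,0.2,0],[0,0,0,0,0,0.2,0],[0,0,0,0,0,0.1,0],[0,0,0,0,0,0,0],[0,0,0,0,0,0,0]]]'

```text
time_s: 20.35
position: [0.4778, 0.2087, 0.0683]
tcp_rot: [[0.161, 0.987, 0.002], [0.987, -0.161, 0.0], [0.0, 0.001, -1.0]]
force: [-2.1, -0.6, 12.4]
opening: 0.503
```

Nearly home. A little more, to feel the stop, then up.

Request:
send_rows --moves '[[[0,0,0,0,0,0.1,0],[0,0,0,0,0,0.1,0],[0,0,0,0,0,0,0],[0,0,0,0,0,0,0],[0,0,0,0,0,0,0]]]'

```text
time_s: 20.85
position: [0.4778, 0.2087, 0.0681]
tcp_rot: [[0.161, 0.987, 0.002], [0.987, -0.161, 0.0], [0.001, 0.002, -1.0]]
force: [-4.6, -2.0, 26.7]
opening: 0.498
```

Request:
send_rows --moves '[[[0,0,0,0,0,-1,0],[0,0,0,0,0,-3,0],[0,0,0,0,0,-4,0],[0,0,0,0,0,-4,0],[0,0,0,0,0,-2,0]]]'

```text
time_s: 21.35
position: [0.479, 0.2091, 0.208]
tcp_rot: [[0.161, 0.987, 0.006], [0.987, -0.161, 0.001], [0.002, 0.005, -1.0]]
force: [0.9, 0.2, 0.5]
opening: 0.502
```

Request:
send_rows --moves '[[[0,0,0,-2,0,0,0],[0,0,0,0,0,0,0],[0,0,0,0,0,0,0],[0,0,0,0,0,0,0],[0,0,0,0,0,0,0]]]'

```text
time_s: 21.85
position: [0.474, 0.1892, 0.204]
tcp_rot: [[0.161, 0.987, -0.001], [0.987, -0.161, -0.0], [-0.0, -0.001, -1.0]]
force: [0.6, -0.1, 0.0]
opening: 0.504
```

```bash
python3 - <<'E'
from h import *
st()
a=capture("scene");b=capture("side")
cv2.imwrite("pics/f7.png",np.hstack([cv2.resize(a[170:310,120:470],(400,160)),cv2.resize(b[190:470,220:520],(400,373))[:160]]) if 0 else np.vstack([cv2.resize(a[140:310,120:470],(620,301)),cv2.resize(b[190:470,190:560],(620,290),interpolation=cv2.INTER_AREA)]))
E
```

```text
21.85 tray [0.3545 0.141 ] z 0.204 F [ 0.6 -0.1  0. ] yaw_y -9.27
```

View pics/f7.png

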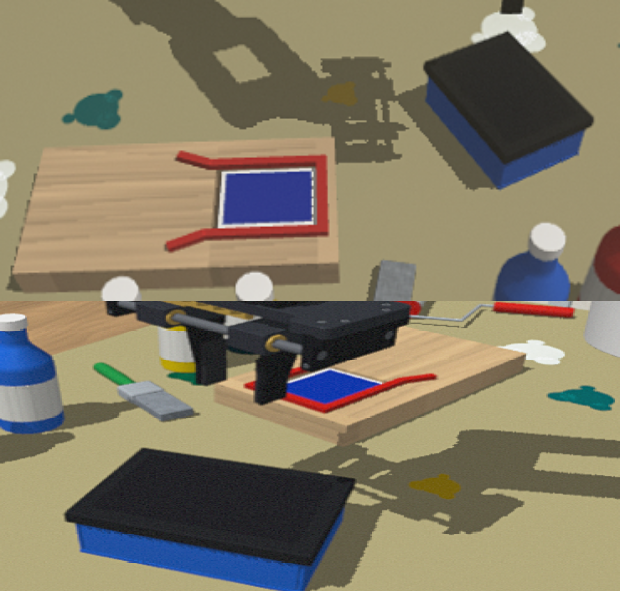

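The picture shows the block flush in the recess, the lid home, the bottles still standing and the gripper clear of everything.

```bash
python3 -c "
from rig import bot
print(bot.hand_in())"
```

```text
the job is handed in; nothing more can be done
None
```

I pushed the block along the deck into the recess and pressed it flush, then pressed the tub's lid home. I handed the job in at about 22 s, and the hand-in reported no verdict.

- **Block:** it lay about 20 mm off the centre line and turned about 5°. I first squared and centred it with a push from the side, then pushed it through the guides until it dropped in level. I pressed it until it stopped, with the fingertips at z = 39.8 mm (the deck is at 40 mm) and 16 N of push. The last measurement put its centre about 2 mm along the tray from my estimate of the recess's centre, against the 6 mm allowed.
- **Lid:** it stopped with the fingertips at z = 68.1 mm (home is 68 mm) and 27 N of push.
- **Final picture:** the block is in the recess, the lid is down and the gripper is clear at z = 0.20 m with no force on it. The bottles looked untouched, but the last views cut some of them off and I did not measure them again.
- **Disagreement:** the scene and wrist cameras differed by 2–3 mm on where the tray is. I relied on the wrist view, and the guides took up the rest.

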